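# Close the screw clamp of a filter holder with its reversible ratchet

### The job

The small steel filter holder on the bench has a new filter in it and its lid must be clamped shut, but the ratchet handle on its clamping screw is still set for undoing. Flip the red reversing lever on the ratchet head over to the tightening side, then work the handle back and forth (clockwise seen from above is the tightening stroke) until the screw holds the lid down and takes about 1 newton metre on the handle to turn on; less than 0.7 would leak, more than 1.4 would cut the filter. Leave the lever on the tightening side, let go of the handle, and leave the other things on the bench where they are.

Things in the scene. Friction and masses are not known exactly. Their poses are not given: they have to be found in the camera images.
- filter_holder: Stainless filter holder fixed to the worktop, 152 (y) x 114 x 167 mm. Origin on its vertical axis at worktop level, z up, front (hose barb) = its -x. Two pillars 62 mm either side of the axis along its y, 167 mm tall, carry a yoke bar at 112 to 130 mm. On the yoke, round the axis, sits the ratchet head, 62 mm across, 137 to 161 mm up.
- axis_mid (a point): Point on the screw's vertical axis at handle height, 149 mm above the worktop; it does not move. The handle turns about it. Right-hand screw, 8 mm lead; it must turn about 0.8 to 2.4 rad in all, different each time. Turning it freely takes about 0.4 N m on the handle; once its foot meets the lid this rises by some 1.5 N m per rad of screw. Past 1.8 N m the ratchet may slip.
- ratchet_handle (a joint): Swing of the handle about the screw's axis, rad, stops at -1.15 and 1.15 (a hand on it has room from -0.95 to 0.8). 0: handle points to the holder's front (-x). Grows clockwise from above = tightening; its end then goes towards the holder's +y. The ratchet engages every 0.52 rad, so up to that much of each stroke is idle; return strokes click over the teeth; it stays where left.
- grip_mid (a point): Middle of the handle's round black grip, 125 mm from the axis, 149 mm above the worktop. The grip is level, 21 mm thick, runs radially from 88 to 162 mm off the axis; fingers from above may pinch it or just stand either side and push. Torque in N m = 0.125 x the sideways force in N here: 8 N is 1 N m, turning freely 3 to 4 N. Only a moving handle shows it: at rest friction hides it.
- reverser (a joint): Red reversing lever, rad. Negative: set for undoing (at the start). Positive: for tightening. A spring throws it from the middle to either side, to a stop at 0.3; it rests at 0.12 to 0.3 while its pawl stands on a tooth and drops in when the handle moves. To go positive the tab is pushed to the side to which the handle swings in tightening (handle to the front: towards the holder's +y).
- lever_tip (a point): Middle of the lever's upright red tab, 170 mm above the worktop. The tab is 8 mm thick (across), 15 mm long (radially), 162 to 179 mm above the worktop, over the handle's neck (top 155 mm). The lever's pivot is on the handle's centre line 42 mm from the screw's axis, this point 22.5 mm further out. It moves about 7 mm either side of the centre line; pushing it over takes about 3 N.
- lid: Round steel lid, 98 mm, on a black gasket under the screw's foot. Origin at the middle of its underside, 65 mm above the worktop; it goes down less than 0.5 mm. The screw presses on it with about 80 N for each N m on the handle beyond 0.4 N m (about 48 N at 1 N m) and keeps pressing when the handle is let go. The gap under the foot at the start is 0.5 to 2.2 mm.
- stain_bottle_0: amber glass dropper bottle with black dropper top, plum label band, 31 x 31 x 90 mm, a bystander; origin at the centre of its underside.
- stain_bottle_1: amber glass dropper bottle with black dropper top, blue label band, 31 x 31 x 90 mm, a bystander; origin at the centre of its underside.
- specimen_cup_0: white specimen cup with an orange screw lid, 61 x 61 x 64 mm, a bystander; origin at the centre of its underside.
- tape_roll_1: roll of blue tape lying flat, 52 x 52 x 19 mm, a bystander; origin at the centre of its underside.
- timer: off-white bench timer with a grey dial on top, 62 x 62 x 44 mm, a bystander; origin at the centre of its underside.
- cartridge_2: flat white test cartridge, 20 x 70 x 8 mm, a bystander; origin at the centre of its underside.

How it is judged:
On the way, in this order (a step that is already met when the one before it is completed fails the run):
1. the reversing lever is over on the tightening side (value of joint reverser above 0.08 rad), for 0.2 s.
2. the screw presses on the lid with more than 20 N (0.7 N m on the handle) (contact force between lid and anything else above 20 N), for 0.2 s.
At the end, for the whole second after the job is handed in: The reversing lever is on the tightening side (above 0.08 rad) and the screw presses on the lid with 20 to 95 N (0.7 to 1.4 N m at the handle), with the handle let go (value of joint reverser above 0.08 rad and contact force between lid and anything else between 20 and 95 N); the robot touches nothing.
It fails at once if the screw is overtightened: it presses on the lid with more than 100 N (over 1.4 N m on the handle) (contact force between lid and anything else above 100 N).
It fails at once if one of the other things on the bench is pushed more than 30 mm (distance of any of stain_bottle_0, stain_bottle_1, specimen_cup_0, tape_roll_1, timer, cartridge_2 from where it was at the start of the episode above 0.03 m).
It also fails if it takes over 72 s, if anything falls off the work surface, if the arm or the gripper's body presses on something with over 40 N, if the wrist force passes 120 N, or if a joint passes its speed limit or range.

### The arm

A 7-joint arm with a two-finger parallel gripper is mounted at the origin on a cart in front of the work surface, level with it; the furniture and walls round the work are solid. World frame = base frame: x ahead of the robot, y to its left, z up, the work surface at z = 0. Lengths are in m, angles in rad, forces in N, time in s.
With the tool pointing down it reaches from about 0.425 to 0.875 m from the base axis. Payload 8.4 kg.
Tool frame: the origin (TCP) lies at the very end of the fingers, on their centre line; the grasp point (between the pads) lies 19 mm behind it (grip_depth is the z of the grasp point in the tool frame, in m); z points along the fingers, y is the line along which they close (so a half turn about z gives the same grasp; the last joint's range is limited). The gripper opens to 85 mm and grips with 20 to 120 N. Pads are 22 mm wide; open, the fingers measure 114 mm over their backs; the gripper's body (76 mm by 85 mm) begins 54 mm behind the grasp point. The pads swing forward as they close: fully open they stand 13 mm farther back than shut.
Start: joints at [-1.356, 0.333, 0.04, 1.465, -0.013, 1.343, -0.059], TCP at [0.201, 0.618, 0.192] pointing down, gripper open.
Joint ranges: [-2.58, 2.58], [-0.38, 2.09], [-1.3, 1.39], [0.25, 2.4], [-1.5, 4.64], [0.08, 2.09], [-2.65, 2.65]. Speed limits (rad/s): [2.22, 2.22, 2.79, 2.79, 3.14, 3.14, 3.14].

### API

Orientations are given as [roll, pitch, yaw] about the fixed x, y, z axes, in that order (R = Rz(yaw) Ry(pitch) Rx(roll)).
In Python, from rig import * gives the robot as it stands.
- The arm moves only by the tool move_arm, never from a script. Its argument "series" is a list of rows, each a list of 2 entries, a list of its own where there are three numbers: the shift along the tool's x, y, z in units of 0.025 m (1.0 is 0.025 m), then the turn, a rotation vector about the tool's x, y, z in units of pi rad (1.0 is pi rad). A call has 1 to 8 rows; each row shifts and turns the commanded pose from where the row before left it, along the tool's axes as they then stand; what a row does not reach is not made up. A row lasts 1/10 s, in which the tool goes at most 50 mm and 8.59 degrees, less where a joint would pass 70% of its speed; a pose out of reach is approached as far as the arm can. A call with a number of a shift or a turn outside -1 to 1 is refused whole. A call with a gripper value outside its range is refused whole. "claw" is the opening, from -1 (shut) to 1 (fully open), set as the call begins (left out, the last holds). The fingers move at their own pace and stop on an object; the grip force is fixed at half the most. Time passes only in rows, so rows that do not move let the fingers close. It gives the time, the measured TCP pose, the force, the opening and the grip force at its end, in the units of the state.
- state(): the state, without advancing time (a new reading comes with each control period).
- snapshot(name): name is "side" or "top" or "wrist"; returns a dict with "img" (420x560x3 uint8, blue, green, red), "z_map" (420x560 float32, m along the optical axis (not along the pixel's ray), 0 where there is no reading), "fx", "fy", "cx", "cy" (pixels), "world_from_camera" (4x4, takes a point from camera to world coordinates). Camera axes: x right, y up, looking along -z (the intrinsics and any distortion apply to the point x, -y, -z); pixel columns grow to the right and rows downward; lengths in m; the calibration is good to about 2 mm. A picture is of the moment at which its call begins.
- job_done(): hands the job in; it is judged then, once.
The state is a dict: "clock": time; "joint_pos": joint angles; "qd": joint speeds; "effort": joint torques, N m; "tool_pos": TCP position; "ee_rot": TCP orientation; "ft_force": force on the tool from outside, world axes, zero at the start; "moment": the same for the moment, N m; "opening": finger opening in m; "grip_force": force on a finger pad.
Only numpy, scipy, OpenCV 4.12 (cv2) and the standard library are available. Lean on these libraries where they do the work, as an engineer would, in place of code of your own. Each camera call takes 0.05 s, during which the arm holds its last target. There are 200 camera calls.

## Working session

There is one attempt and no reset: what is moved stays moved. The work goes in short steps, Python scripts to look and compute and a tool call to move; the robot and the scene stay as the last step left them, time stands still between calls to the robot, and variables do not carry over. Pictures are saved under pics/ and viewed, at most 10 in all, crops included, and the job is handed in when it is done.

Besides the shell and the picture viewer there is one more tool, called after "Request:" in YAML: its name, and indented under it one key for each argument. move_arm: Moves the arm, as the interface text tells. Its arguments: {"type":"object","properties":{"series":{"type":"array"},"claw":{"type":"number"}},"required":["series"]}

```bash
mkdir -p pics; ls; python3 - <<'E'
from rig import *
import cv2,pickle,numpy as np
print(state())
d={}
for n in("side","top","wrist"):
    s=snapshot(n);d[n]=s
    print(n,s["fx"],s["fy"],s["cx"],s["cy"],np.round(s["world_from_camera"],3).tolist())
pickle.dump(d,open("s0.pkl","wb"))
cv2.imwrite("pics/a_side.png",d["side"]["img"]);cv2.imwrite("pics/a_top.png",d["top"]["img"])
E
```

```text
pics
{'clock': 0.0, 'joint_pos': array([-1.35620652,  0.3338973 ,  0.03987557,  1.46625774, -0.0134077 ,
        1.34330671, -0.05852684]), 'qd': array([-3.92687935e-05,  9.42847950e-04,  2.28738270e-03,  1.26361748e-03,
       -5.57064683e-04,  1.12036288e-03, -4.62136028e-04]), 'effort': array([-2.41116195e-04, -6.58538675e+01,  1.36503574e+00, -4.05584264e+01,
        1.65876659e-02,  1.22469873e-02,  1.68328404e-05]), 'tool_pos': array([0.20050272, 0.61776077, 0.19073675]), 'ee_rot': array([-3.13999282e+00,  1.01612656e-04,  2.82775562e+00]), 'ft_force': array([-0.63417793,  0.08795893,  0.55198268]), 'moment': array([0.05791243, 0.00278959, 0.05765338]), 'grip_force': 0.0, 'opening': 0.08539093756582877}
side 457.19510690954746 457.19510690954746 282.36252461359686 208.24169397093328 [[-0.998, -0.044, 0.037, 0.512], [0.056, -0.644, 0.763, 0.657], [-0.01, 0.764, 0.645, 0.847], [0.0, 0.0, 0.0, 1.0]]
top 459.2870108173604 459.2870108173604 274.20209062491335 208.12556637193748 [[-0.024, 0.995, -0.1, 0.328], [-1.0, -0.023, 0.01, -0.177], [0.008, 0.1, 0.995, 1.397], [0.0, 0.0, 0.0, 1.0]]
wrist 297.9003141937554 297.9003141937554 282.08047156154885 208.54686036458145 [[0.309, -0.905, -0.293, 0.126], [0.951, 0.293, 0.096, 0.642], [-0.001, -0.308, 0.951, 0.374], [0.0, 0.0, 0.0, 1.0]]
```

View pics/a_top.png

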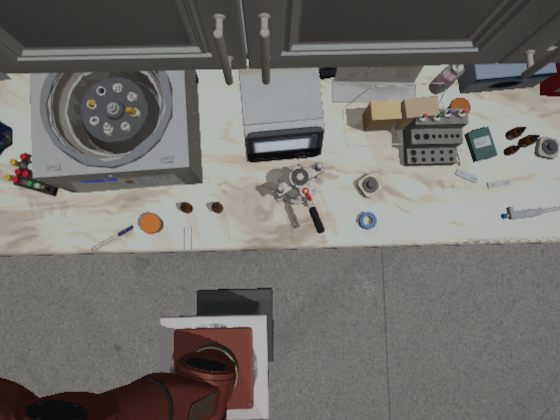

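View pics/a_side.png

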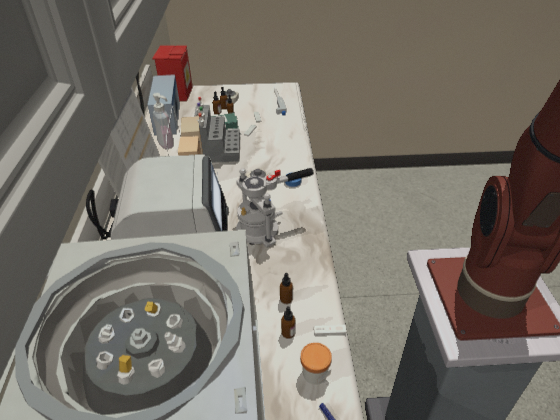

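The top view shows the holder's screw at about (302,176), the red tab near (306,191) and the black grip near (316,220). The grip points towards the robot and slightly right. I'll enlarge both views and get positions.

```bash
cat > h.py <<'E'
import numpy as np,cv2,pickle
def w(s,u,v,z=None):
    zz=s["z_map"][int(round(v)),int(round(u))] if z is None else z
    p=np.array([(u-s["cx"])/s["fx"]*zz,-(v-s["cy"])/s["fy"]*zz,-zz,1]);return (s["world_from_camera"]@p)[:3]
def onplane(s,u,v,h):
    o=s["world_from_camera"][:3,3];d=w(s,u,v,1.)-o;return o+d*(h-o[2])/d[2]
def cloud(s):
    V,U=np.mgrid[:420,:560];z=s["z_map"]
    P=np.stack([(U-s["cx"])/s["fx"]*z,-(V-s["cy"])/s["fy"]*z,-z,np.ones_like(z)],-1)@s["world_from_camera"].T
    return P[...,:3]
E
python3 - <<'E'
from h import *
d=pickle.load(open("s0.pkl","rb"))
t=d["top"]["img"][140:250,250:390];s=d["side"]["img"][140:260,220:340]
a=cv2.resize(t,None,fx=400/110*0.78,fy=400/110*.78,interpolation=cv2.INTER_CUBIC)
b=cv2.resize(s,(390,390),interpolation=cv2.INTER_CUBIC)
print(a.shape)
c=np.zeros((400,800,3),np.uint8);c[:a.shape[0],:a.shape[1]]=a;c[:390,405:795]=b
cv2.imwrite("pics/b.png",c)
for n in("top","side"):
    S=d[n];P=cloud(S);I=S["img"].astype(int);b,g,r=I[...,0],I[...,1],I[...,2]
    R=(P[...,0]>.3)&(P[...,0]<.8)&(P[...,1]>-.45)&(P[...,1]<-.1)&(S["z_map"]>0)
    m=R&(r>120)&(g<70)&(b<80)&(P[...,2]>.1);print(n,"red",m.sum(),P[m].mean(0),P[m].min(0),P[m].max(0),np.argwhere(m).mean(0))
    m=R&(r<50)&(g<50)&(b<50)&(P[...,2]>.13)&(P[...,2]<.18)&(P[...,0]<.56);print("black",m.sum(),P[m].mean(0),P[m].min(0),P[m].max(0))
    m=R&(P[...,2]>.13)&(P[...,2]<.18);print("high",m.sum(),P[m].min(0),P[m].max(0))
E
```

```text
(312, 397, 3)
top red 24 [ 0.48679721 -0.27809473  0.17237054] [ 0.47236141 -0.28583091  0.16473555] [ 0.50453836 -0.26825159  0.18405847] [194.08333333 306.875     ]
black 154 [ 0.41854254 -0.30192375  0.15768288] [ 0.38470433 -0.32022016  0.14779001] [ 0.45308243 -0.28652219  0.16448154]
high 1592 [ 0.3820584  -0.33177672  0.13001197] [ 0.65252929 -0.11203326  0.1799721 ]
side red 26 [ 0.49092653 -0.27459839  0.16959557] [ 0.47401408 -0.28657661  0.16398987] [ 0.50516663 -0.26494837  0.17987747] [175.38461538 272.5       ]
black 178 [ 0.42639876 -0.28944623  0.15347392] [ 0.3873554  -0.31356308  0.13277477] [ 0.51542505 -0.19261245  0.16239912]
high 2485 [ 0.38426623 -0.44994357  0.13002231] [ 0.79956402 -0.10007835  0.17995408]
```

View pics/b.png

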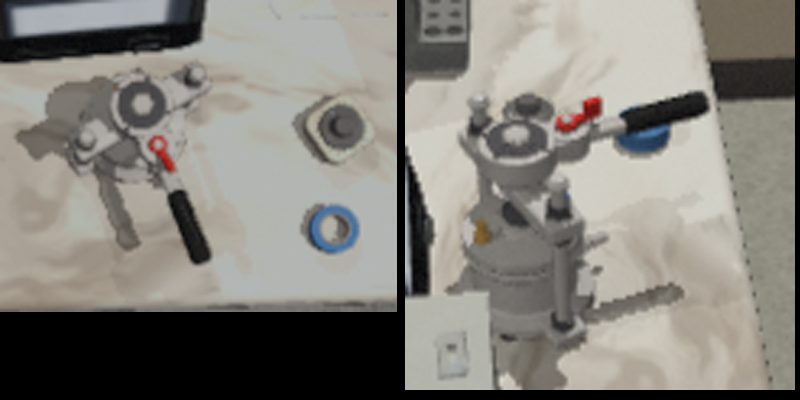

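The crop shows the screw axis at top-view pixel (299.7,176.0) and the pillars at (319.1,165.7) and (280.7,189.4). The grip runs from (310.7,207.7) to (321.9,230.3), and the red tab is near (309,197).

```bash
python3 - <<'E'
from h import *
d=pickle.load(open("s0.pkl","rb"));t=d["top"];s=d["side"]
f=lambda S,u,v,h:print(np.round(onplane(S,u,v,h),4))
A=onplane(t,299.7,176,.161);p1=onplane(t,319.1,165.7,.167);p2=onplane(t,280.7,189.4,.167)
print(A,p1,p2,(p1+p2)/2,np.linalg.norm(p1-p2))
y=(p2-p1);print("holder +y yaw",np.arctan2(y[1],y[0]))
g1=onplane(t,310.7,207.7,.155);g2=onplane(t,321.9,230.3,.155);print(g1,g2,np.linalg.norm((g1-A)[:2]),np.linalg.norm((g2-A)[:2]),np.arctan2(*(g2-g1)[1::-1]))
f(t,309.2,197.6,.172);f(t,305.4,191.1,.165)
# side: crop scale 3.25
k=lambda u,v:(220+(u-405)/3.25,140+v/3.25)
f(s,*k(516,138),.163);f(s,*k(478,102),.167);f(s,*k(560,184),.167);f(s,*k(707,103),.149);f(s,*k(623,121),.149);f(s,*k(592,106),.172)
for S in(t,s):
    P=cloud(S);m=(P[...,2]>.145)&(P[...,2]<.165)&(P[...,0]<.47)&(P[...,0]>.35)&(abs(P[...,1]+.3)<.06)
    Q=P[m];c,_,vt=0,0,np.linalg.svd(Q[:,:2]-Q[:,:2].mean(0))[2];e=(Q[:,:2]-Q[:,:2].mean(0))@vt[0]
    print(m.sum(),Q.mean(0),vt[0],e.min(),e.max())
# joints
import rig;print([x for x in dir(rig) if x[0]!='_'])
E
```

```text
[ 0.53834017 -0.2610305   0.161     ] [ 0.5644781  -0.31421504  0.167     ] [ 0.50181358 -0.20817686  0.167     ] [ 0.53314584 -0.26119595  0.167     ] 0.12317036115099117
holder +y yaw 2.1045436274340714
[ 0.45145385 -0.28881457  0.155     ] [ 0.38929236 -0.3172002   0.155     ] 0.0912205386982357 0.15928052074078225 -2.7132278924836326
[ 0.4771 -0.2841  0.172 ]
[ 0.4959 -0.275   0.165 ]
[ 0.5375 -0.257   0.163 ]
[ 0.5668 -0.3008  0.167 ]
[ 0.5057 -0.1933  0.167 ]
[ 0.3842 -0.3119  0.149 ]
[ 0.4531 -0.2922  0.149 ]
[ 0.4778 -0.2822  0.172 ]
248 [ 0.42411445 -0.30088352  0.15620533] [-0.93909339 -0.34366205] -0.05045818303457821 0.04417966026433582
237 [ 0.42636237 -0.29446582  0.15380907] [0.94429264 0.32910698] -0.04471036706508182 0.04703190530061141
['MotionError', 'grip_depth', 'job_done', 'snapshot', 'state']
```

```bash
python3 - <<'E'
from h import *
d=pickle.load(open("s0.pkl","rb"))
P=np.concatenate([cloud(d[n])[d[n]["z_map"]>0] for n in("top","side")])
for y0 in np.arange(-.45,.75,.1):
    m=(P[:,1]>y0)&(P[:,1]<y0+.1)&(P[:,0]>.2)
    print(round(y0,2),[(h,round(float(np.percentile(P[m&(P[:,2]>h)&(P[:,2]<1.2),0],1)),3)) for h in(.03,.1,.18,.25,.35,.5) if (m&(P[:,2]>h)).sum()>20])
E
cat >> h.py <<'E'
from scipy.spatial.transform import Rotation as Ro
def plan(p,yaw,wps):
    """wps: list of (target xyz, yaw, nrows); tool pointing down"""
    p=np.array(p,float)
    for q,y1,n in wps:
        dp=(np.array(q)-p)/n;dy=(y1-yaw)/n;rows=[]
        for i in range(n):
            R=Ro.from_euler('z',yaw).as_matrix()@np.diag([1,-1,-1]);s=R.T@dp/.025
            rows.append((np.round(s,2).tolist(),round(-dy/np.pi,4)));yaw+=dy
        p=np.array(q,float);print(q,y1);[print("  ",r) for r in rows]
E
python3 - <<'E'
from h import *
plan([.2005,.6178,.19],2.828,[([.30,.41,.24],2.95,5),([.40,.23,.27],3.05,4),([.44,.03,.27],3.15,5),([.455,-.14,.26],3.3,4),([.478,-.284,.25],3.49,4)])
E
```

```text
-0.45 [(0.03, 0.643), (0.1, 0.643), (0.18, 0.642), (0.25, 0.642), (0.35, 0.642), (0.5, 0.642)]
-0.35 [(0.03, 0.401), (0.1, 0.401), (0.18, 0.641), (0.25, 0.643), (0.35, 0.643), (0.5, 0.643)]
-0.25 [(0.03, 0.5), (0.1, 0.502), (0.18, 0.605), (0.25, 0.605), (0.35, 0.605), (0.5, 0.605)]
-0.15 [(0.03, 0.605), (0.1, 0.605), (0.18, 0.605), (0.25, 0.605), (0.35, 0.605), (0.5, 0.605)]
-0.05 [(0.03, 0.468), (0.1, 0.547), (0.18, 0.55), (0.25, 0.556), (0.35, 0.642), (0.5, 0.642)]
0.05 [(0.03, 0.471), (0.1, 0.544), (0.18, 0.545), (0.25, 0.549), (0.35, 0.642), (0.5, 0.642)]
0.15 [(0.03, 0.412), (0.1, 0.54), (0.18, 0.539), (0.25, 0.542), (0.35, 0.642), (0.5, 0.642)]
0.25 [(0.03, 0.533), (0.1, 0.535), (0.18, 0.535), (0.25, 0.538), (0.35, 0.644), (0.5, 0.644)]
0.35 [(0.03, 0.529), (0.1, 0.531), (0.18, 0.534), (0.25, 0.54), (0.35, 0.644), (0.5, 0.644)]
0.45 [(0.03, 0.553), (0.1, 0.644), (0.18, 0.644), (0.25, 0.644), (0.35, 0.644), (0.5, 0.644)]
0.55 [(0.03, 0.553)]
0.65 []
[0.3, 0.41, 0.24] 2.95
   ([-1.27, -1.34, -0.4], -0.0078)
   ([-1.24, -1.37, -0.4], -0.0078)
   ([-1.2, -1.4, -0.4], -0.0078)
   ([-1.17, -1.43, -0.4], -0.0078)
   ([-1.13, -1.45, -0.4], -0.0078)
[0.4, 0.23, 0.27] 3.05
   ([-1.32, -1.58, -0.3], -0.008)
   ([-1.28, -1.61, -0.3], -0.008)
   ([-1.24, -1.64, -0.3], -0.008)
   ([-1.2, -1.67, -0.3], -0.008)
[0.44, 0.03, 0.27] 3.15
   ([-0.47, -1.56, 0.0], -0.0064)
   ([-0.43, -1.57, 0.0], -0.0064)
   ([-0.4, -1.58, 0.0], -0.0064)
   ([-0.37, -1.59, 0.0], -0.0064)
   ([-0.34, -1.6, 0.0], -0.0064)
[0.455, -0.14, 0.26] 3.3
   ([-0.14, -1.7, 0.1], -0.0119)
   ([-0.07, -1.71, 0.1], -0.0119)
   ([-0.01, -1.71, 0.1], -0.0119)
   ([0.06, -1.71, 0.1], -0.0119)
[0.478, -0.284, 0.25] 3.49
   ([0.0, -1.46, 0.1], -0.0151)
   ([0.07, -1.46, 0.1], -0.0151)
   ([0.14, -1.45, 0.1], -0.0151)
   ([0.21, -1.44, 0.1], -0.0151)
```

Request:
move_arm:
  series:
    - [[-0.75, -0.88, -0.25], [0, 0, -0.005]]
    - [[-0.75, -0.88, -0.25], [0, 0, -0.005]]
    - [[-0.75, -0.88, -0.25], [0, 0, -0.005]]
    - [[-0.75, -0.88, -0.25], [0, 0, -0.005]]
    - [[-0.75, -0.88, -0.25], [0, 0, -0.005]]
    - [[-0.75, -0.88, -0.25], [0, 0, -0.005]]
    - [[-0.75, -0.88, -0.25], [0, 0, -0.005]]
    - [[-0.75, -0.88, -0.25], [0, 0, -0.005]]
  claw: -0.25

```text
clock: 0.95
tool_pos: [0.3009, 0.4086, 0.2417]
ee_rot: [-3.141, -0.0, 2.954]
ft_force: [-0.3, 0.5, 0.1]
opening: 0.0317
grip_force: 0.0
```

Request:
move_arm:
  series:
    - [[-0.65, -0.82, -0.15], [0, 0, -0.004]]
    - [[-0.65, -0.82, -0.15], [0, 0, -0.004]]
    - [[-0.65, -0.82, -0.15], [0, 0, -0.004]]
    - [[-0.65, -0.82, -0.15], [0, 0, -0.004]]
    - [[-0.65, -0.82, -0.15], [0, 0, -0.004]]
    - [[-0.65, -0.82, -0.15], [0, 0, -0.004]]
    - [[-0.65, -0.82, -0.15], [0, 0, -0.004]]
    - [[-0.65, -0.82, -0.15], [0, 0, -0.004]]

```text
clock: 1.75
tool_pos: [0.4059, 0.2278, 0.2717]
ee_rot: [3.142, -0.0, 3.054]
ft_force: [-0.0, 0.6, 0.3]
opening: 0.032
grip_force: 0.0
```

Request:
move_arm:
  series:
    - [[-0.25, -1, 0], [0, 0, -0.004]]
    - [[-0.25, -1, 0], [0, 0, -0.004]]
    - [[-0.25, -1, 0], [0, 0, -0.004]]
    - [[-0.25, -1, 0], [0, 0, -0.004]]
    - [[-0.25, -1, 0], [0, 0, -0.004]]
    - [[-0.25, -1, 0], [0, 0, -0.004]]
    - [[-0.25, -1, 0], [0, 0, -0.004]]
    - [[-0.25, -1, 0], [0, 0, -0.004]]

```text
clock: 2.55
tool_pos: [0.4467, 0.0259, 0.2715]
ee_rot: [3.141, -0.0, -3.128]
ft_force: [-0.2, -0.3, -0.5]
opening: 0.0319
grip_force: 0.0
```

Request:
move_arm:
  series:
    - [[0, -1, 0.05], [0, 0, -0.007]]
    - [[0, -1, 0.05], [0, 0, -0.007]]
    - [[0, -1, 0.05], [0, 0, -0.007]]
    - [[0, -1, 0.05], [0, 0, -0.007]]
    - [[0, -1, 0.05], [0, 0, -0.007]]
    - [[0, -1, 0.05], [0, 0, -0.007]]
    - [[0, -1, 0.05], [0, 0, -0.007]]

```text
clock: 3.25
tool_pos: [0.4603, -0.1483, 0.2628]
ee_rot: [3.141, 0.0, -2.974]
ft_force: [0.3, 0.5, -0.6]
opening: 0.0322
grip_force: 0.0
```

Request:
move_arm:
  series:
    - [[0.1, -0.9, 0.05], [0, 0, -0.01]]
    - [[0.1, -0.9, 0.05], [0, 0, -0.01]]
    - [[0.1, -0.9, 0.05], [0, 0, -0.01]]
    - [[0.1, -0.9, 0.05], [0, 0, -0.01]]
    - [[0.1, -0.9, 0.05], [0, 0, -0.01]]
    - [[0.1, -0.9, 0.05], [0, 0, -0.01]]

```text
clock: 3.85
tool_pos: [0.479, -0.2823, 0.2553]
ee_rot: [3.141, 0.0, -2.784]
ft_force: [0.2, -0.5, -0.2]
opening: 0.0323
grip_force: 0.0
```

```bash
python3 - <<'E'
from rig import *
import cv2,pickle
s=snapshot("wrist");pickle.dump(s,open("w1.pkl","wb"));cv2.imwrite("pics/w1.png",s["img"]);print(state())
E
```

```text
{'clock': 3.9, 'joint_pos': array([-0.52356155,  0.18454272,  1.13134767,  1.63706113, -0.16681172,
        1.42640071,  2.55360549]), 'qd': array([-0.04659802, -0.05986577, -0.0191145 ,  0.03367925,  0.10024583,
        0.00047468, -0.20437335]), 'effort': array([ -3.05675603, -28.50408018,   3.73801455, -38.90877843,
        -0.34166671,   0.91460941,  -1.38716921]), 'tool_pos': array([ 0.47872574, -0.28529742,  0.25490064]), 'ee_rot': array([-3.13985772e+00, -9.51301526e-04, -2.78401825e+00]), 'ft_force': array([-1.75187818,  2.24816813,  0.60790705]), 'moment': array([ 0.18107943,  0.06828226, -0.01443121]), 'grip_force': 0.0, 'opening': 0.032049532389756615}
```

View pics/w1.png

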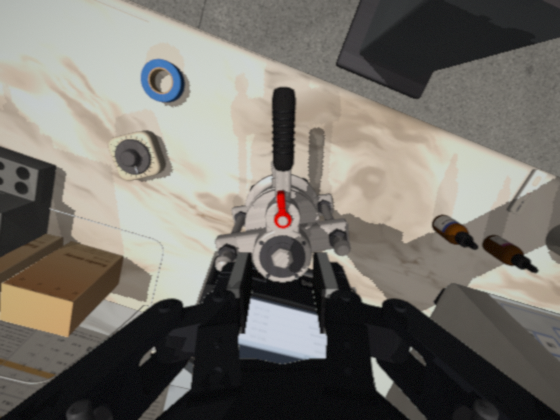

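The wrist view shows the screw at (282,260), the lever ring at (283,221) and its tab near (281,197). The grip runs from (284,90) to (284,168). Joint 7 is close to its limit, so I'll make a half turn with the tool, which gives the same straddle. I'll measure from this view first.

```bash
python3 - <<'E'
from h import *
s=pickle.load(open("w1.pkl","rb"))
A=onplane(s,282,259,.163);g1=onplane(s,284.3,92,.149);g2=onplane(s,283.3,168,.149)
I=s["img"].astype(int);m=(I[...,2]>150)&(I[...,1]<90)&(I[...,0]<90);vu=np.argwhere(m)
for r in range(vu[:,0].min(),vu[:,0].max()+1,3): print(r,vu[vu[:,0]==r][:,1].min(),vu[vu[:,0]==r][:,1].max(),end="; ")
T=onplane(s,281,196,.175);rg=onplane(s,283,221,.163)
print(A,g1,g2,T,rg);h=g1-A;y=np.arctan2(h[1],h[0]);u=np.array([np.cos(y),np.sin(y)]);t=np.array([np.sin(y),-np.cos(y)])
for n,p in dict(g1=g1,g2=g2,T=T,rg=rg).items(): print(n,(p-A)[:2]@u,(p-A)[:2]@t)
print(y)
for u_,v_ in((340,235),(225,250)): print(onplane(s,u_,v_,.16))
E
```

```text
194 279 282; 197 276 283; 200 277 283; 203 277 284; 206 278 284; 209 278 284; 212 278 285; 215 275 289; 218 274 290; 221 274 291; 224 276 290; 227 279 285; [ 0.5405097  -0.25991324  0.163     ] [ 0.38888065 -0.3142632   0.149     ] [ 0.45414594 -0.29078185  0.149     ] [ 0.4747414  -0.28542427  0.175     ] [ 0.50114294 -0.27354849  0.163     ]
g1 0.16107541467170763 -6.938893903907228e-18
g2 0.09171458162636334 8.24991236529661e-05
T 0.07051919386648514 -0.0018234212375049137
rg 0.04165887251073003 0.0004475090235624129
-2.7974185590067755
[ 0.49615591 -0.21383414  0.16      ]
[ 0.55283613 -0.31791876  0.16      ]
```

Request:
move_arm:
  series:
    - [[0, 0, 0], [0, 0, 0.046]]
    - [[0, 0, 0], [0, 0, 0.046]]
    - [[0, 0, 0], [0, 0, 0.046]]
    - [[0, 0, 0], [0, 0, 0.046]]
    - [[0, 0, 0], [0, 0, 0.046]]
    - [[0, 0, 0], [0, 0, 0.046]]
    - [[0, 0, 0], [0, 0, 0.046]]
    - [[0, 0, 0], [0, 0, 0.046]]

```text
clock: 4.7
tool_pos: [0.4787, -0.2814, 0.2552]
ee_rot: [-3.141, -0.0, 2.335]
ft_force: [-0.2, -0.2, -0.6]
opening: 0.0321
grip_force: 0.0
```

Request:
move_arm:
  series:
    - [[0, 0, 0], [0, 0, 0.046]]
    - [[0, 0, 0], [0, 0, 0.046]]
    - [[0, 0, 0], [0, 0, 0.046]]
    - [[0, 0, 0], [0, 0, 0.046]]
    - [[0, 0, 0], [0, 0, 0.046]]
    - [[0, 0, 0], [0, 0, 0.046]]
    - [[0, 0, 0], [0, 0, 0.046]]
    - [[0, 0, 0], [0, 0, 0.046]]

```text
clock: 5.5
tool_pos: [0.4787, -0.2815, 0.2552]
ee_rot: [-3.141, -0.0, 1.179]
ft_force: [-1.9, -0.9, 0.0]
opening: 0.0322
grip_force: 0.0
```

Request:
move_arm:
  series:
    - [[0, 0, 0], [0, 0, 0.046]]
    - [[0, 0, 0], [0, 0, 0.046]]
    - [[0, 0, 0], [0, 0, 0.046]]
    - [[0, 0, 0], [0, 0, 0.046]]
    - [[0, 0, 0], [0, 0, 0.046]]
    - [[0, 0, 0], [0, 0, 0.034]]
    - [[0, 0, 0], [0, 0, 0]]

```text
clock: 6.2
tool_pos: [0.4787, -0.2815, 0.2552]
ee_rot: [-3.141, 0.0, 0.354]
ft_force: [0.2, -0.2, 0.1]
opening: 0.0321
grip_force: 0.0
```

```bash
python3 -c "
from rig import *;print(state())"
```

```text
{'clock': 6.2, 'joint_pos': array([-0.67115704,  0.28540518,  1.37181572,  1.64293503, -0.28188273,
        1.44616953, -0.48846714]), 'qd': array([ 2.32108441e-03, -3.10651294e-03,  9.43130341e-04, -1.94079045e-03,
        8.93973754e-05,  2.49839254e-04,  1.33372109e-01]), 'effort': array([ 4.59626419e-03, -2.64838207e+01,  1.16360503e+01, -3.97208261e+01,
        9.92307672e-03,  4.91862083e-03, -2.09353544e+00]), 'tool_pos': array([ 0.47866402, -0.28150686,  0.25520784]), 'ee_rot': array([-3.14126646e+00,  1.69253431e-04,  3.53738141e-01]), 'ft_force': array([ 0.16064397, -0.21662924,  0.1465678 ]), 'moment': array([-0.00443597,  0.05062999,  0.04450933]), 'grip_force': 0.0, 'opening': 0.032100960745435884}
```

Request:
move_arm:
  series:
    - [[-0.14, 0.05, 0.6], [0, 0, 0]]
    - [[0, 0, 0.8], [0, 0, 0]]
    - [[0, 0, 0.8], [0, 0, 0]]
    - [[0, 0, 0.8], [0, 0, 0]]
    - [[0, 0, 0.5], [0, 0, 0]]
    - [[0, 0, 0.25], [0, 0, 0]]
    - [[0, 0, 0], [0, 0, 0]]

```text
clock: 6.9
tool_pos: [0.4755, -0.284, 0.161]
ee_rot: [-3.141, 0.001, 0.356]
ft_force: [-0.7, -0.2, -0.4]
opening: 0.0319
grip_force: 0.0
```

```bash
python3 - <<'E'
from rig import *
import cv2,numpy as np
s=snapshot("wrist")["img"];t=snapshot("side")["img"][130:230,200:340]
c=np.zeros((420,800,3),np.uint8);c[:,:400]=s[:,80:480];c[:285,400:]=cv2.resize(t,(400,285),interpolation=cv2.INTER_CUBIC)
cv2.imwrite("pics/w2.png",c);print(state()["joint_pos"])
E
```

```text
[-0.58921546  0.35386894  1.29090223  1.78339092 -0.35562467  1.27428036
 -0.4229974 ]
```

View pics/w2.png

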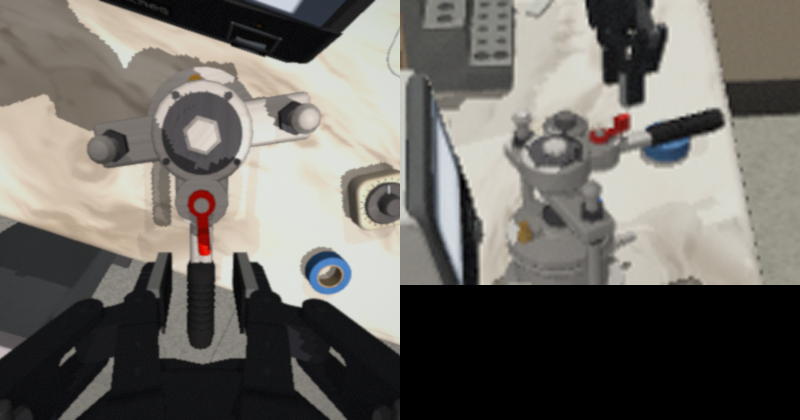

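```bash
python3 - <<'E'
from rig import *
from h import *
def pr(s,p):
    q=np.linalg.inv(s["world_from_camera"])@np.r_[p,1];return s["cx"]+s["fx"]*q[0]/-q[2],s["cy"]-s["fy"]*q[1]/-q[2],-q[2]
t=state()["tool_pos"];print(t)
for n in("side","wrist"):
    s=snapshot(n);u,v,z=pr(s,t);print(n,u,v,z)
    P=cloud(s);I=s["img"].astype(int);m=(I.max(-1)<70)&(np.linalg.norm(P-t,axis=-1)<.07)&(P[...,2]>.155)
    if n=="side":
        m&=P[...,2]<.3;q=P[m];print(m.sum(),q[np.argsort(q[:,2])[:12]].round(3).tolist()); print((200+0,130),"crop px",(u-200)*2.857+400,(v-130)*2.85)
    m=(I[...,2]>150)&(I[...,1]<70)&(I[...,0]<70)&(np.linalg.norm(P-t,axis=-1)<.1);q=P[m];print("red",q.mean(0),q.min(0),q.max(0))
    print("tab top",q[q[:,2]>.17].mean(0), (q[:,2]>.17).sum())
E
```

```text
[ 0.47613103 -0.28441667  0.16215736]
side 278.2353590141661 175.23953637753854 1.162193362221154
154 [[0.433, -0.292, 0.155], [0.42, -0.291, 0.155], [0.451, -0.289, 0.155], [0.44, -0.297, 0.155], [0.422, -0.295, 0.156], [0.421, -0.308, 0.156], [0.453, -0.293, 0.156], [0.419, -0.299, 0.156], [0.417, -0.295, 0.156], [0.415, -0.294, 0.156], [0.443, -0.292, 0.156], [0.441, -0.287, 0.156]]
(200, 130) crop px 623.5184207034725 128.93267867598485
red [ 0.47738513 -0.2832439   0.17727978] [ 0.47642724 -0.28551262  0.17692133] [ 0.47912805 -0.28197292  0.17767552]
tab top [ 0.47738513 -0.2832439   0.17727978] 3
wrist 281.3205433720113 237.59445526888942 0.1989419902665488
red [ 0.47705914 -0.28456439  0.17960786] [ 0.47198467 -0.28892393  0.17794765] [ 0.48194398 -0.27970446  0.18104562]
tab top [ 0.47705914 -0.28456439  0.17960786] 130
```

Request:
move_arm:
  series:
    - [[0, -0.2, 0], [0, 0, 0]]
    - [[0, -0.2, 0], [0, 0, 0]]
    - [[0, -0.15, 0], [0, 0, 0]]

```text
clock: 7.4
tool_pos: [0.4711, -0.2706, 0.1618]
ee_rot: [-3.141, -0.0, 0.356]
ft_force: [-0.0, -0.2, -0.2]
opening: 0.0323
grip_force: 0.0
```

Request:
move_arm:
  series:
    - [[0, -0.1, 0], [0, 0, 0]]
    - [[0, -0.1, 0], [0, 0, 0]]

```text
clock: 7.6
tool_pos: [0.4695, -0.266, 0.1617]
ee_rot: [-3.142, -0.0, 0.356]
ft_force: [0.1, -0.2, 1.1]
opening: 0.0322
grip_force: 0.0
```

Request:
move_arm:
  series:
    - [[0, -0.08, 0], [0, 0, 0]]
    - [[0, 0, 0], [0, 0, 0]]

```text
clock: 7.8
tool_pos: [0.4687, -0.2643, 0.1617]
ee_rot: [-3.141, -0.0, 0.356]
ft_force: [-0.5, -0.1, -0.9]
opening: 0.0325
grip_force: 0.0
```

```bash
python3 - <<'E'
from rig import *
from h import *
s=snapshot("wrist");t=state()["tool_pos"];P=cloud(s);I=s["img"].astype(int);m=(I[...,2]>120)&(I[...,1]<70)&(I[...,0]<70)&(np.linalg.norm(P-t,axis=-1)<.1);q=P[m]
A=np.array([.539,-.260]);y=-2.797;u=np.array([np.cos(y),np.sin(y)]);tt=np.array([np.sin(y),-np.cos(y)])
k=q[:,2]>.174;print(t,k.sum(),q[k].mean(0),(q[k].mean(0)[:2]-A)@u,(q[k].mean(0)[:2]-A)@tt)
k=~k;print(k.sum(),q[k].mean(0),(q[k].mean(0)[:2]-A)@u,(q[k].mean(0)[:2]-A)@tt)
cv2.imwrite("pics/w3.png",s["img"])
E
```

```text
[ 0.46875716 -0.2644328   0.16165411] 200 [ 0.48039217 -0.2830903   0.1806011 ] 0.06296267072968012 -0.0019343924686501257
462 [ 0.49708212 -0.27555314  0.16789864] 0.04470771087303267 -0.00047839904019032244
```

View pics/w3.png

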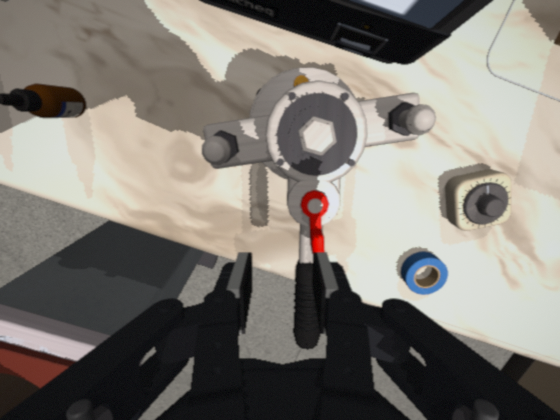

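The lever is still on the undoing side: its tab is at (318,245) and the right finger's tip is at about (320,258), with no force. I'll check the fingertip depth from the wrist cloud.

```bash
python3 - <<'E'
from rig import *
from h import *
s=snapshot("wrist");P=cloud(s)
A=np.array([.539,-.260]);y=-2.797;u=np.array([np.cos(y),np.sin(y)]);tt=np.array([np.sin(y),-np.cos(y)])
for v in(235,243,248,252,256,260,265,272):
  print(v,[(c,*(np.round([ (P[v,c][:2]-A)@u*1e3,(P[v,c][:2]-A)@tt*1e3,P[v,c][2]*1e3]).astype(int).tolist())) for c in(236,246,310,317,322,326,332,338)])
E
```

```text
235 [(236, 135, 76, 0), (246, 134, 63, 1), (310, 62, 2, 171), (317, 58, -2, 179), (322, 58, -5, 178), (326, 134, -37, 0), (332, 133, -44, 1), (338, 133, -51, 1)]
243 [(236, 146, 76, 0), (246, 145, 64, 1), (310, 69, 1, 167), (317, 63, -2, 180), (322, 63, -5, 179), (326, 145, -37, 0), (332, 145, -45, 0), (338, 144, -52, 0)]
248 [(236, 152, 77, 1), (246, 152, 64, 2), (310, 78, 0, 156), (317, 66, -2, 180), (322, -12, 20, 345), (326, 151, -37, 1), (332, -12, 20, 345), (338, 151, -53, 2)]
252 [(236, 158, 77, 0), (246, 56, 38, 207), (310, 81, -1, 156), (317, 56, 1, 207), (322, 56, -1, 207), (326, 56, -3, 207), (332, 156, -45, 1), (338, 156, -53, 1)]
256 [(236, 164, 77, 0), (246, 56, 37, 212), (310, 84, -1, 156), (317, 56, 2, 212), (322, 55, 0, 212), (326, 56, -3, 211), (332, 162, -46, 1), (338, 162, -53, 1)]
260 [(236, 56, 41, 216), (246, 56, 37, 217), (310, 88, -1, 155), (317, 56, 2, 216), (322, 55, 0, 217), (326, 56, -2, 216), (332, 168, -46, 1), (338, 168, -54, 1)]
265 [(236, 56, 41, 220), (246, 56, 36, 221), (310, 90, -1, 158), (317, 56, 3, 219), (322, 56, 1, 221), (326, 55, -1, 221), (332, 60, -5, 214), (338, 60, -8, 213)]
272 [(236, 56, 40, 227), (246, 56, 35, 227), (310, 95, -1, 159), (317, 58, 3, 222), (322, 56, 1, 227), (326, 56, 0, 227), (332, 56, -3, 227), (338, 60, -7, 219)]
```

Request:
move_arm:
  series:
    - [[0, 0.3, 0], [0, 0, 0]]
    - [[0, 0.4, 0], [0, 0, 0]]
    - [[0, 0.1, 0.2], [0, 0, 0]]
    - [[0, 0, 0.3], [0, 0, 0]]
    - [[0, 0, 0.3], [0, 0, 0]]
    - [[0, 0, 0.2], [0, 0, 0]]
    - [[0, 0, 0], [0, 0, 0]]

```text
clock: 8.6
tool_pos: [0.4752, -0.2827, 0.1357]
ee_rot: [-3.141, 0.001, 0.356]
ft_force: [-0.3, 0.0, 0.5]
opening: 0.0318
grip_force: 0.0
```

```bash
python3 - <<'E'
from rig import *
from h import *
print(grip_depth)
s=snapshot("wrist");P=cloud(s)
A=np.array([.539,-.260]);y=-2.797;u=np.array([np.cos(y),np.sin(y)]);tt=np.array([np.sin(y),-np.cos(y)])
for v in(243,248,252,256,260,272):
  print(v,[(c,*(np.round([ (P[v,c][:2]-A)@u*1e3,(P[v,c][:2]-A)@tt*1e3,P[v,c][2]*1e3]).astype(int).tolist())) for c in(236,246,310,317,322,326,332,338)])
S=snapshot("side");cv2.imwrite("pics/s4.png",cv2.resize(S["img"][100:240,200:340],(700,600)[::-1] if 0 else (600,600),interpolation=cv2.INTER_CUBIC))
E
```

```text
-0.0187
243 [(236, 134, 53, 1), (246, 134, 41, 0), (310, 133, -33, 1), (317, 133, -41, 1), (322, 134, -48, -1), (326, 133, -52, 1), (332, 133, -59, 0), (338, 133, -66, 0)]
248 [(236, 141, 53, 0), (246, 140, 41, 1), (310, 139, -34, 2), (317, 139, -42, 1), (322, 139, -48, 2), (326, 139, -52, 1), (332, 139, -60, 0), (338, 139, -67, 0)]
252 [(236, 146, 53, 1), (246, 56, 18, 182), (310, 145, -34, 0), (317, 56, -18, 180), (322, 56, -21, 181), (326, 56, -23, 181), (332, 145, -60, 0), (338, 145, -67, 0)]
256 [(236, 150, 53, 1), (246, 57, 18, 185), (310, 150, -34, 0), (317, 56, -18, 185), (322, 56, -20, 186), (326, 55, -22, 186), (332, 149, -60, 1), (338, 149, -67, 2)]
260 [(236, 56, 22, 190), (246, 56, 17, 190), (310, 155, -34, 0), (317, 56, -17, 190), (322, 56, -20, 189), (326, 56, -21, 190), (332, 155, -61, 0), (338, 154, -67, 2)]
272 [(236, 56, 20, 202), (246, 56, 16, 202), (310, 171, -35, 1), (317, 59, -17, 195), (322, 56, -18, 201), (326, 56, -20, 201), (332, 56, -23, 201), (338, 60, -27, 193)]
```

View pics/s4.png

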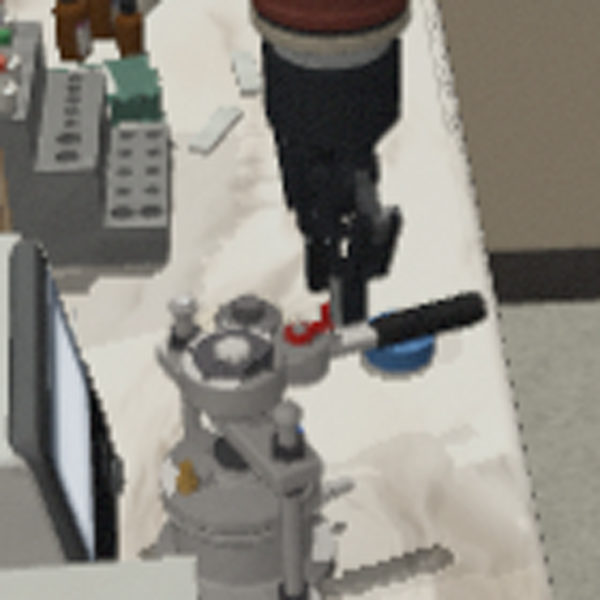

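The tips are 43 mm higher than the reported TCP: the side view shows them just at the tab's top. I'll work to the measured tips, lower a further 15 mm and push.

Request:
move_arm:
  series:
    - [[0, 0, 0.3], [0, 0, 0]]
    - [[0, 0, 0.3], [0, 0, 0]]
    - [[0, 0, 0], [0, 0, 0]]

```text
clock: 9.0
tool_pos: [0.4751, -0.2829, 0.1205]
ee_rot: [-3.141, 0.001, 0.355]
ft_force: [-0.4, 0.2, -0.4]
opening: 0.032
grip_force: 0.0
```

Request:
move_arm:
  series:
    - [[0, -0.2, 0], [0, 0, 0]]
    - [[0, -0.2, 0], [0, 0, 0]]
    - [[0, -0.1, 0], [0, 0, 0]]

```text
clock: 9.3
tool_pos: [0.4712, -0.2716, 0.1219]
ee_rot: [3.141, -0.0, 0.355]
ft_force: [-1.7, -4.0, -1.2]
opening: 0.032
grip_force: 1.5
```

Request:
move_arm:
  series:
    - [[0, -0.1, 0], [0, 0, 0]]
    - [[0, -0.1, 0], [0, 0, 0]]

```text
clock: 9.5
tool_pos: [0.4694, -0.2669, 0.1218]
ee_rot: [3.141, -0.0, 0.355]
ft_force: [-0.8, -0.9, 0.4]
opening: 0.0322
grip_force: 0.6
```

Request:
move_arm:
  series:
    - [[0, -0.08, 0], [0, 0, 0]]
    - [[0, -0.08, 0], [0, 0, 0]]

```text
clock: 9.7
tool_pos: [0.4685, -0.2641, 0.1219]
ee_rot: [3.139, -0.0, 0.355]
ft_force: [2.1, -8.1, -2.4]
opening: 0.0322
grip_force: 4.2
```

```bash
cat > red.py <<'E'
from rig import *
from h import *
s=snapshot("wrist");t=state()["tool_pos"];P=cloud(s);I=s["img"].astype(int)
A=np.array([.539,-.260]);y=-2.797;u=np.array([np.cos(y),np.sin(y)]);tt=np.array([np.sin(y),-np.cos(y)])
m=(I[...,2]>120)&(I[...,1]<70)&(I[...,0]<70)&(np.linalg.norm(P[...,:2]-A,axis=-1)<.1)&(P[...,2]>.15);q=P[m]
for k in(q[:,2]>.174,q[:,2]<.17): print(t,k.sum(),q[k].mean(0),(q[k].mean(0)[:2]-A)@u,(q[k].mean(0)[:2]-A)@tt)
v=np.argwhere(m);print([(r,v[v[:,0]==r][:,1].mean()) for r in range(v[:,0].min(),v[:,0].max()+1,8)])
# handle grip direction
g=(I.max(-1)<60)&(P[...,2]>.14)&(P[...,2]<.164)&(np.linalg.norm(P[...,:2]-A,axis=-1)<.17)&(np.linalg.norm(P[...,:2]-A,axis=-1)>.085)
G=P[g][:,:2]-A;print("grip",g.sum(),np.arctan2(*G.mean(0)[::-1]) if len(G) else None)
E
python3 red.py
```

```text
[ 0.46839731 -0.26379384  0.12187494] 346 [ 0.47794869 -0.27136514  0.18164307] 0.0613015902194025 0.009926921010499865
[ 0.46839731 -0.26379384  0.12187494] 777 [ 0.49635539 -0.27217129  0.16789044] 0.04424929312046462 0.002950138435934755
[(209, np.float64(315.0)), (217, np.float64(319.0)), (225, np.float64(318.0)), (233, np.float64(317.93333333333334)), (241, np.float64(316.0)), (249, np.float64(308.5)), (257, np.float64(nan)), (265, np.float64(306.0)), (273, np.float64(304.0)), (281, np.float64(300.5)), (289, np.float64(301.0))]
grip 1990 -2.866608712372006red.py:7: RuntimeWarning: Mean of empty slice.
  v=np.argwhere(m);print([(r,v[v[:,0]==r][:,1].mean()) for r in range(v[:,0].min(),v[:,0].max()+1,8)])
  ret = ret.dtype.type(ret / rcount)
```

The lever is over: the force rose to 4 N, dropped, and then came up hard on the stop. The tab is now about +5.6 mm from the handle line. Next I'll centre the fingers, slide out over the grip and go down astride it.

Request:
move_arm:
  series:
    - [[0, 0.3, 0], [0, 0, 0]]
    - [[0, 0.3, 0], [0, 0, 0]]
    - [[-0.4, -0.03, 0], [0, 0, 0]]
    - [[-0.6, -0.05, 0], [0, 0, 0]]
    - [[-0.6, -0.05, 0], [0, 0, 0]]
    - [[-0.6, -0.05, 0], [0, 0, 0.025]]
    - [[0, 0, 0], [0, 0, 0]]

```text
clock: 10.45
tool_pos: [0.4175, -0.2924, 0.1212]
ee_rot: [-3.139, -0.001, 0.273]
ft_force: [-0.1, 0.6, -0.2]
opening: 0.0316
grip_force: 0.0
```

```bash
python3 red.py 2>/dev/null; python3 -c "
from rig import *;s=state();print(s['joint_pos'],s['ee_rot'])"
```

```text
[ 0.41928032 -0.29172292  0.12148538] 582 [ 0.47645133 -0.27191979  0.18117289] 0.06289829778595578 0.009910711959443042
[ 0.41928032 -0.29172292  0.12148538] 1074 [ 0.49519441 -0.27193801  0.16792331] 0.04526322055201905 0.0035618984835653848
[(83, np.float64(286.5)), (91, np.float64(286.0)), (99, np.float64(285.3529411764706)), (107, np.float64(284.125)), (115, np.float64(285.1666666666667)), (123, np.float64(282.0)), (131, np.float64(278.5)), (139, np.float64(276.5)), (147, np.float64(274.0)), (155, np.float64(271.5)), (163, np.float64(269.5)), (171, np.float64(268.5))]
grip 4078 -2.85882744411856
[-0.63547696  0.24933522  1.32878158  1.93227743 -0.26672338  1.16242174
 -0.49960019] [-3.13960548e+00 -1.54123800e-03  2.77031406e-01]
```

Request:
move_arm:
  series:
    - [[0, 0, 0.3], [0, 0, 0]]
    - [[0, 0, 0.4], [0, 0, 0]]
    - [[0, 0, 0.4], [0, 0, 0]]
    - [[0, 0, 0.1], [0, 0, 0]]

```text
clock: 10.9
tool_pos: [0.4195, -0.2917, 0.09]
ee_rot: [-3.141, 0.002, 0.277]
ft_force: [0.5, -0.1, -0.2]
opening: 0.0318
grip_force: 0.0
```

Request:
move_arm:
  series:
    - [[0.006, 0.25, 0], [0, 0, -0.0159]]
    - [[0.006, 0.25, 0], [0, 0, -0.0159]]
    - [[0.025, 0.5, 0], [0, 0, -0.0318]]
    - [[0.025, 0.5, 0], [0, 0, -0.0318]]

```text
clock: 11.3
tool_pos: [0.435, -0.326, 0.0908]
ee_rot: [-3.139, 0.001, 0.581]
ft_force: [-1.5, 1.0, 0.9]
opening: 0.0318
grip_force: 1.2
```

```bash
python3 red.py 2>/dev/null; python3 -c "
from rig import *;s=state();print(s['joint_pos'],s['ee_rot'],s['ft_force'])"
```

```text
[ 0.43609407 -0.32784495  0.09127806] 706 [ 0.48209817 -0.28801522  0.1809168 ] 0.06302066574817855 -0.007146095808874587
[ 0.43609407 -0.32784495  0.09127806] 1723 [ 0.49995142 -0.28234624  0.16793327] 0.044301896929075185 -0.00784144460690101
[(83, np.float64(279.5)), (91, np.float64(279.0)), (99, np.float64(278.6)), (107, np.float64(279.5)), (115, np.float64(278.85714285714283)), (123, np.float64(280.0)), (131, np.float64(278.5)), (139, np.float64(271.5)), (147, np.float64(269.5)), (155, np.float64(274.5)), (163, np.float64(264.5)), (171, np.float64(262.5)), (179, np.float64(260.5)), (187, np.float64(259.0)), (195, np.float64(258.0))]
grip 6859 -2.6057723779727215
[-0.36431874  0.34873105  1.11486244  1.88429024 -0.3460605   1.12284527
 -0.10396158] [3.14128190e+00 1.08265419e-03 5.86383612e-01] [0.13154229 0.4094308  0.1604777 ]
```

Request:
move_arm:
  series:
    - [[0.025, 0.5, 0], [0, 0, -0.0318]]
    - [[0.025, 0.5, 0], [0, 0, -0.0318]]
    - [[0.025, 0.5, 0], [0, 0, -0.0318]]
    - [[0.025, 0.5, 0], [0, 0, -0.0318]]
    - [[0.025, 0.5, 0], [0, 0, -0.0318]]
    - [[0.025, 0.5, 0], [0, 0, -0.0318]]
    - [[0.025, 0.5, 0], [0, 0, -0.0318]]
    - [[0.025, 0.5, 0], [0, 0, -0.0318]]

```text
clock: 12.15
tool_pos: [0.5162, -0.3808, 0.0908]
ee_rot: [-3.14, -0.0, 1.377]
ft_force: [-1.8, 1.6, -0.3]
opening: 0.0322
grip_force: 0.7
```

```bash
python3 red.py 2>/dev/null; python3 -c "
from rig import *;s=state();print(s['joint_pos'],s['ee_rot'],s['ft_force'])"
```

```text
[ 0.51841061 -0.38075428  0.09092712] 704 [ 0.52130787 -0.32143743  0.18018065] 0.03740644239094534 -0.051849075987193044
[ 0.51841061 -0.38075428  0.09092712] 1742 [ 0.52862533 -0.30353777  0.16797162] 0.024472417579833323 -0.037473620237736545
[(81, np.float64(273.5)), (89, np.float64(272.0)), (97, np.float64(273.14285714285717)), (105, np.float64(273.22727272727275)), (113, np.float64(273.6818181818182)), (121, np.float64(273.2758620689655)), (129, np.float64(272.0)), (137, np.float64(267.5)), (145, np.float64(265.5)), (153, np.float64(270.0)), (161, np.float64(261.0)), (169, np.float64(260.0)), (177, np.float64(259.0)), (185, np.float64(257.5)), (193, np.float64(256.5))]
grip 8562 -1.5850389013228505
[-0.04947904  0.49431765  0.82463716  1.63553454 -0.38536741  1.18285804
  0.67781842] [-3.14127036e+00  3.16950188e-04  1.38485069e+00] [ 0.26421989  1.81074076 -0.18064659]
```

Request:
move_arm:
  series:
    - [[0.025, -0.5, 0], [0, 0, 0.0318]]
    - [[0.025, -0.5, 0], [0, 0, 0.0318]]
    - [[0.025, -0.5, 0], [0, 0, 0.0318]]
    - [[0.025, -0.5, 0], [0, 0, 0.0318]]

```text
clock: 12.6
tool_pos: [0.47, -0.3616, 0.0913]
ee_rot: [3.141, 0.0, 0.968]
ft_force: [1.4, -0.8, -0.5]
opening: 0.0319
grip_force: 0.9
```

Request:
move_arm:
  series:
    - [[0.025, -0.5, 0], [0, 0, 0.0318]]
    - [[0.025, -0.5, 0], [0, 0, 0.0318]]
    - [[0.025, -0.5, 0], [0, 0, 0.0318]]
    - [[0.025, -0.5, 0], [0, 0, 0.0318]]

```text
clock: 13.0
tool_pos: [0.4354, -0.3266, 0.0915]
ee_rot: [3.14, 0.0, 0.568]
ft_force: [1.8, -3.0, -1.0]
opening: 0.032
grip_force: 1.9
```

```bash
python3 red.py 2>/dev/null; python3 -c "
from rig import *;s=state();print(s['joint_pos'],s['ee_rot'],s['ft_force'])"
```

```text
[ 0.43428387 -0.32489467  0.09107076] 695 [ 0.48396875 -0.29139354  0.18014765] 0.062401288646102955 -0.010957727312489843
[ 0.43428387 -0.32489467  0.09107076] 1703 [ 0.501924   -0.28559936  0.16795315] 0.04354422804123201 -0.011569689369320854
[(83, np.float64(286.0)), (91, np.float64(286.0)), (99, np.float64(285.6)), (107, np.float64(285.3333333333333)), (115, np.float64(287.14285714285717)), (123, np.float64(286.5)), (131, np.float64(285.0)), (139, np.float64(279.5)), (147, np.float64(277.0)), (155, np.float64(282.5)), (163, np.float64(272.5)), (171, np.float64(271.0)), (179, np.float64(269.0)), (187, np.float64(267.0)), (195, np.float64(267.5))]
grip 6859 -2.532600119663327
[-0.37146738  0.33997648  1.11616696  1.8911637  -0.33944373  1.12081587
 -0.13470206] [-3.14056252e+00  5.81724748e-05  5.62355982e-01] [-0.71914738 -0.77044108 -0.77725552]
```

Request:
move_arm:
  series:
    - [[0.025, -0.5, 0], [0, 0, 0.0318]]
    - [[0.025, -0.5, 0], [0, 0, 0.0318]]

```text
clock: 13.25
tool_pos: [0.4246, -0.3047, 0.0918]
ee_rot: [3.14, -0.001, 0.371]
ft_force: [3.5, -3.3, -0.0]
opening: 0.0322
grip_force: 1.8
```

Request:
move_arm:
  series:
    - [[0.025, -0.5, 0], [0, 0, 0.0318]]
    - [[0.025, -0.5, 0], [0, 0, 0.0318]]

```text
clock: 13.45
tool_pos: [0.4177, -0.2805, 0.0918]
ee_rot: [3.14, -0.001, 0.171]
ft_force: [2.2, -3.1, 0.1]
opening: 0.0321
grip_force: 1.8
```

Request:
move_arm:
  series:
    - [[0.025, -0.5, 0], [0, 0, 0.0318]]
    - [[0.025, -0.5, 0], [0, 0, 0.0318]]

```text
clock: 13.65
tool_pos: [0.4158, -0.2557, 0.0918]
ee_rot: [3.14, -0.001, -0.028]
ft_force: [2.2, -3.2, -0.1]
opening: 0.0317
grip_force: 1.8
```

Request:
move_arm:
  series:
    - [[0.025, -0.5, 0], [0, 0, 0.0318]]
    - [[0.025, -0.5, 0], [0, 0, 0.0318]]

```text
clock: 13.85
tool_pos: [0.419, -0.231, 0.0919]
ee_rot: [3.14, -0.002, -0.228]
ft_force: [1.7, -4.4, -0.7]
opening: 0.032
grip_force: 1.9
```

```bash
python3 red.py 2>/dev/null; python3 -c "
from rig import *;s=state();print(s['joint_pos'],s['ee_rot'],s['ft_force'])"
```

```text
[ 0.41922495 -0.22881749  0.09161069] 929 [ 0.47841468 -0.24206419  0.18077096] 0.05096474562049569 0.03734794601547971
[ 0.41922495 -0.22881749  0.09161069] 1767 [ 0.49499799 -0.25080037  0.16786494] 0.03830751519213617 0.023523282268292672
[(81, np.float64(287.0)), (89, np.float64(291.5)), (97, np.float64(290.5833333333333)), (105, np.float64(289.55)), (113, np.float64(289.77272727272725)), (121, np.float64(290.6333333333333)), (129, np.float64(289.0)), (137, np.float64(283.0)), (145, np.float64(281.0)), (153, np.float64(280.5)), (161, np.float64(277.5)), (169, np.float64(276.0)), (177, np.float64(274.0)), (185, np.float64(271.5)), (193, np.float64(271.5))]
grip 6967 2.93662232857464
[-0.84790569  0.13794082  1.3617583   2.04005398 -0.1536719   1.07710454
 -1.2198291 ] [-3.14148358e+00 -6.45863007e-04 -2.34128488e-01] [ 0.22595419  0.48733839 -0.08328978]
```

Request:
move_arm:
  series:
    - [[0.025, 0.5, 0], [0, 0, -0.0318]]
    - [[0.025, 0.5, 0], [0, 0, -0.0318]]
    - [[0.025, 0.5, 0], [0, 0, -0.0318]]
    - [[0.025, 0.5, 0], [0, 0, -0.0318]]
    - [[0.025, 0.5, 0], [0, 0, -0.0318]]
    - [[0.025, 0.5, 0], [0, 0, -0.0318]]
    - [[0.025, 0.5, 0], [0, 0, -0.0318]]
    - [[0.025, 0.5, 0], [0, 0, -0.0318]]

```text
clock: 14.7
tool_pos: [0.4348, -0.3264, 0.0909]
ee_rot: [-3.139, 0.001, 0.582]
ft_force: [-1.4, 2.2, 2.2]
opening: 0.0322
grip_force: 1.3
```

Request:
move_arm:
  series:
    - [[0.025, 0.5, 0], [0, 0, -0.0318]]
    - [[0.025, 0.5, 0], [0, 0, -0.0318]]
    - [[0.025, 0.5, 0], [0, 0, -0.0318]]
    - [[0.025, 0.5, 0], [0, 0, -0.0318]]
    - [[0.025, 0.5, 0], [0, 0, -0.0318]]
    - [[0.025, 0.5, 0], [0, 0, -0.0318]]
    - [[0.025, 0.5, 0], [0, 0, -0.0318]]
    - [[0.025, 0.5, 0], [0, 0, -0.0318]]

```text
clock: 15.5
tool_pos: [0.516, -0.3812, 0.0907]
ee_rot: [-3.14, -0.001, 1.381]
ft_force: [-2.0, 2.0, 0.9]
opening: 0.032
grip_force: 0.7
```

Request:
move_arm:
  series:
    - [[0.025, -0.5, 0], [0, 0, 0.0318]]
    - [[0.025, -0.5, 0], [0, 0, 0.0318]]

```text
clock: 15.7
tool_pos: [0.4929, -0.3737, 0.0909]
ee_rot: [-3.141, -0.0, 1.175]
ft_force: [1.9, -0.6, 0.2]
opening: 0.032
grip_force: 0.7
```

Request:
move_arm:
  series:
    - [[0.025, -0.5, 0], [0, 0, 0.0318]]
    - [[0.025, -0.5, 0], [0, 0, 0.0318]]

```text
clock: 15.9
tool_pos: [0.47, -0.362, 0.091]
ee_rot: [-3.141, -0.0, 0.974]
ft_force: [1.6, -0.6, -1.3]
opening: 0.0322
grip_force: 0.9
```

Request:
move_arm:
  series:
    - [[0.025, -0.5, 0], [0, 0, 0.0318]]
    - [[0.025, -0.5, 0], [0, 0, 0.0318]]

```text
clock: 16.1
tool_pos: [0.4507, -0.3461, 0.0912]
ee_rot: [-3.142, 0.0, 0.774]
ft_force: [2.1, -2.2, -1.6]
opening: 0.0323
grip_force: 2.1
```

Request:
move_arm:
  series:
    - [[0.025, -0.5, 0], [0, 0, 0.0318]]
    - [[0.025, -0.5, 0], [0, 0, 0.0318]]

```text
clock: 16.3
tool_pos: [0.4355, -0.3271, 0.0914]
ee_rot: [3.14, 0.0, 0.574]
ft_force: [2.5, -3.9, -1.0]
opening: 0.0318
grip_force: 2.4
```

Request:
move_arm:
  series:
    - [[0.025, -0.5, 0], [0, 0, 0.0318]]
    - [[0.006, -0.25, 0], [0, 0, 0.0159]]

```text
clock: 16.5
tool_pos: [0.4262, -0.3102, 0.0915]
ee_rot: [3.141, 0.0, 0.424]
ft_force: [1.2, -5.2, -1.8]
opening: 0.0317
grip_force: 2.5
```

Request:
move_arm:
  series:
    - [[0.006, -0.25, 0], [0, 0, 0.0159]]
    - [[0.006, -0.25, 0], [0, 0, 0.0159]]

```text
clock: 16.7
tool_pos: [0.4219, -0.2993, 0.0916]
ee_rot: [3.14, -0.0, 0.326]
ft_force: [1.8, -4.9, -2.7]
opening: 0.0321
grip_force: 2.7
```

Request:
move_arm:
  series:
    - [[0.006, -0.25, 0], [0, 0, 0.0159]]
    - [[0.006, -0.25, 0], [0, 0, 0.0159]]

```text
clock: 16.9
tool_pos: [0.4186, -0.2874, 0.0916]
ee_rot: [3.14, -0.0, 0.226]
ft_force: [2.1, -5.5, -3.4]
opening: 0.0318
grip_force: 2.9
```

Request:
move_arm:
  series:
    - [[0.006, -0.25, 0], [0, 0, 0.0159]]
    - [[0.006, -0.25, 0], [0, 0, 0.0159]]

```text
clock: 17.1
tool_pos: [0.4165, -0.2753, 0.0917]
ee_rot: [3.139, -0.001, 0.126]
ft_force: [3.1, -5.8, -3.4]
opening: 0.032
grip_force: 3.2
```

Request:
move_arm:
  series:
    - [[0.006, -0.25, 0], [0, 0, 0.0159]]
    - [[0.006, -0.25, 0], [0, 0, 0.0159]]

```text
clock: 17.3
tool_pos: [0.4156, -0.2629, 0.0917]
ee_rot: [3.139, -0.001, 0.026]
ft_force: [3.1, -6.3, -3.1]
opening: 0.032
grip_force: 3.4
```

Request:
move_arm:
  series:
    - [[0.006, -0.25, 0], [0, 0, 0.0159]]

```text
clock: 17.4
tool_pos: [0.4155, -0.2568, 0.0917]
ee_rot: [3.139, -0.001, -0.024]
ft_force: [2.6, -7.7, -4.8]
opening: 0.0323
grip_force: 3.6
```

```bash
python3 -c "
from rig import *;s=state();print(s)"
```

```text
{'clock': 17.4, 'joint_pos': array([-0.68917635,  0.16463694,  1.26398128,  2.01682376, -0.17655033,
        1.07892113, -0.94042154]), 'qd': array([-0.34123524, -0.11568445,  0.18349985,  0.07251193,  0.11251484,
       -0.01844402, -0.69322292]), 'effort': array([  0.63740429, -18.49365234,   3.33959274, -34.90082145,
        -1.42813895,   2.2132536 ,   1.37897395]), 'tool_pos': array([ 0.41553728, -0.25679963,  0.09174433]), 'ee_rot': array([ 3.13919711e+00, -1.15752441e-03, -2.41952007e-02]), 'ft_force': array([ 2.64082588, -7.74131926, -4.77442492]), 'moment': array([-1.45661187, -0.59508631,  0.16606391]), 'grip_force': 3.558368906378746, 'opening': 0.03229024226577135}
```

Request:
move_arm:
  series:
    - [[0, 0.1, 0], [0, 0, 0]]
    - [[0, 0.12, 0], [0, 0, 0]]
    - [[0, 0, 0], [0, 0, 0]]

```text
clock: 17.7
tool_pos: [0.4151, -0.2614, 0.0916]
ee_rot: [3.141, 0.0, -0.022]
ft_force: [0.2, -1.4, 0.2]
opening: 0.032
grip_force: 0.4
```

Request:
move_arm:
  series:
    - [[0, 0, -0.3], [0, 0, 0]]
    - [[0, 0, -0.6], [0, 0, 0]]
    - [[0, 0, -0.8], [0, 0, 0]]
    - [[0, 0, -0.8], [0, 0, 0]]
    - [[0, 0, -0.8], [0, 0, 0]]
    - [[0, 0, -0.5], [0, 0, 0]]
    - [[0, 0, 0], [0, 0, 0]]

```text
clock: 18.4
tool_pos: [0.4163, -0.2607, 0.188]
ee_rot: [-3.14, -0.003, -0.022]
ft_force: [0.9, 0.0, -0.2]
opening: 0.0317
grip_force: 0.0
```

```bash
python3 red.py 2>/dev/null; python3 - <<'E'
from rig import *
import cv2
cv2.imwrite("pics/w5.png",snapshot("wrist")["img"]);print(state()["ft_force"])
E
```

```text
[ 0.41573909 -0.26043539  0.18686957] 238 [ 0.47569841 -0.25830614  0.18263948] 0.05900808040872564 0.022978407366719127
[ 0.41573909 -0.26043539  0.18686957] 438 [ 0.49353422 -0.26224147  0.16796341] 0.043550187533830324 0.013249239817658114
[(98, np.float64(280.5)), (106, np.float64(282.45454545454544)), (114, np.float64(283.0)), (122, np.float64(282.5)), (130, np.float64(279.0)), (138, np.float64(277.5)), (146, np.float64(276.0)), (154, np.float64(274.5))]
grip 2143 -3.0764075845465206
[ 0.47186968  0.36252008 -0.93443199]
```

View pics/w5.png

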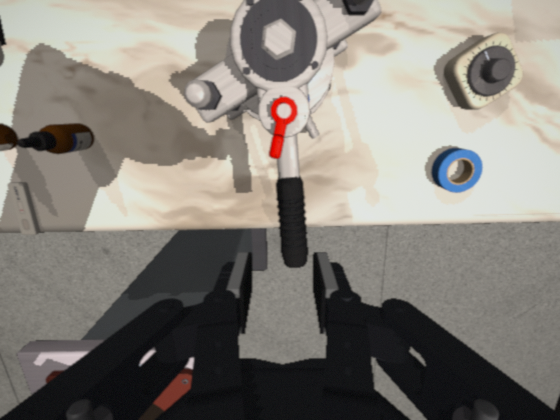

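The lever at (275,155) leans to the tightening side, the fingers are clear of the handle, and the bystanders are where they were. I'll hand the job in.

```bash
python3 -c "
from rig import *;print(job_done())"
```

```text
the job is handed in; nothing more can be done
None
```

The job is handed in: the lever is on the tightening side, the screw was tightened to about 0.9 N m at the handle by the wrist force reading, and the handle is released with nothing else moved. `job_done()` gave no verdict back.

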